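Close the curing drawer and give the two-button start

ROBOT

A 6-joint arm with a two-finger parallel gripper is mounted at the origin on the work surface. World frame = base frame: x ahead of the robot, y to its left, z up, the work surface at z = 0. Lengths are in m, angles in degrees, forces in N, time in s.
With the tool pointing down it reaches from about 0.4 to 0.825 m from the base axis. Payload 7 kg.
Tool frame: the origin (TCP) lies on the centre line of the jaws, within the pads' length; the fingertips stand 19 mm ahead of it and the grasp point (between the pads) is the TCP; z points along the fingers, y is the line along which they close (so a half turn about z gives the same grasp; the last joint's range is limited). The gripper opens to 88 mm and grips with 3 to 60 N. Pads are 19 mm wide; open, the fingers measure 130 mm over their backs; the gripper's body (78 mm by 193 mm) begins 47 mm behind the grasp point.
Start: joints at [-59.525, 20.546, 0.682, 0, -70.136, -16.507], TCP at [0.163, -0.655, 0.246] pointing down, gripper open.
Joint ranges: [-176.03, 176.03], [-82.01, 121.73], [-58.28, 71.71], [-173.87, 95.51], [-174.79, -0.11], [-173.66, 173.66]. Speed limits (degrees/s): [136.94, 136.94, 172.46, 180, 180, 180].

INTERFACE

Orientations are given as [roll, pitch, yaw] about the fixed x, y, z axes, in that order (R = Rz(yaw) Ry(pitch) Rx(roll)).
In Python, from plant import get_state, capture, close_job gives the robot as it stands.
- The arm moves only by the tool apply_moves, never from a script. Its argument "targets" is a list of rows, each a list of 7 numbers: the opening, from 0 (shut) to 1 (fully open), then the shift along the tool's x, y, z normalised to -1 to 1, where 1 is 1000 mm, then the turn, a rotation vector about the tool's x, y, z normalised to -1 to 1, where 1 is 90 degrees. In form: [[claw, tx, ty, tz, ax, ay, az], ...]. A call has 1 to 20 rows; each row shifts and turns the commanded pose from where the row before left it, along the tool's axes as they then stand; what a row does not reach is not made up. A row lasts 1/12 s, in which the tool goes at most 41.7 mm and 7.16 degrees, less where a joint would pass 70% of its speed; a pose out of reach is approached as far as the arm can. A call with a number of a shift or a turn outside -1 to 1 is refused whole. A call with a gripper value outside its range is refused whole. The fingers move at their own pace and stop on an object; "newtons" is the grip in N (left out, the last holds). Time passes only in rows, so rows that do not move let the fingers close. It gives the time, the measured TCP pose, the force, the opening and the grip force at its end, in the units of the state.
- get_state(): the state, without advancing time (a new reading comes with each control period).
- capture(name): name is "side" or "top" or "wrist"; returns a dict with "frame" (420x560x3 uint8, red, green, blue), "range_z" (420x560 float32, m along the optical axis (not along the pixel's ray), 0 where there is no reading), "camera_matrix" (3x3 intrinsics, pixels), "T" (4x4, takes a point from camera to world coordinates). Camera axes: x right, y down, z forward; pixel columns grow to the right and rows downward; lengths in m; the calibration is good to about 2 mm. A picture is of the moment at which its call begins.
- close_job(): hands the job in; it is judged then, once.
The state is a dict: "time_s": time; "joints": joint angles; "qd": joint speeds; "joint_torque": joint torques, N m; "tcp_pos": TCP position; "eef_rot": TCP orientation; "contact_force": force on the tool from outside, world axes, zero at the start; "moment": the same for the moment, N m; "gripper_width": finger opening in m; "gripper_force": force on a finger pad.
Only numpy, scipy, OpenCV 4.12 (cv2) and the standard library are available. Lean on these libraries where they do the work, as an engineer would, in place of code of your own. Each camera call takes 0.05 s, during which the arm holds its last target. There are 200 camera calls.

TASK

Push the open drawer of the curing cabinet fully shut with the fingertips. Then press the two round start buttons on the control console down together, one fingertip on each, hold both fully down for three seconds, and let both come up again. Never press one start button alone or while the drawer is open, leave the square keys and the mushroom stop button alone, and do not disturb the things standing about.

Things in the scene. Friction and masses are not known exactly. Their poses are not given: they have to be found in the camera images.
- cabinet: Low grey steel curing cabinet, fixed to the table, 240 deep (its x) x 220 wide (its y) x 100 mm high. Origin on the table under the middle of its front edge; its x axis points into the cabinet (the way the drawer shuts), z up. It may stand to the robot's left or right, turned up to 0.2 rad.
- drawer (a joint): How far the cabinet's aluminium drawer is open, m: 0 fully shut, at most 0.12. Starts 0.05 to 0.10 open. It slides along the cabinet's x against about 3 N of friction, stays where it is left, and has a firm stop when shut.
- drawer_front (a point): Middle of the drawer's flat front face, 55 mm above the table; moves with the drawer. The face is 208 wide x 70 mm high (15 to 85 mm above the table), upright, square to the cabinet's x; push it towards the cabinet's +x. A shallow lip, 3 mm proud, shows 20 to 28 mm above the table. Shut, the face stands 12 mm before the cabinet's front edge.
- console: Flat grey control console, level steel top, fixed, 150 deep (its x) x 240 wide (its y) x 60 mm high. Origin on the table under its centre; x points away from the robot at yaw 0, y left; turned up to 0.4 rad, on the other side from the cabinet. Near row (x = -30 mm): two round start buttons at y = +35 and -35 mm, a fixed saddle between. Two small pilot lamps, 11 mm high, at its right end.
- start_l_top (a point): Centre of the top of the left (console +y) round start button: flat metal cap 28 mm across, 80 mm above the table when up, in a black collar 44 mm across, rim 72 mm above the table (flush with the cap fully down). Moves with the cap. The black saddle midway between the two is 16 wide (y) x 50 long (x), its top 90 mm above the table.
- start_r_top (a point): The same for the right (-y) round start button; its centre is 70 mm from the left one's.
- start_l (a joint): How far the left start button is down, m: 0 up, 0.008 fully down. Spring return: 1.5 N to start it, 5 N fully down (10 N for both).
- start_r (a joint): The same for the right start button.
- key_l (a joint): How far the left square key is down, m: 0 up. Metal, 24 mm square, top 78 mm above the table, in the console's far row (x = +40, y = +35 mm). To be left alone.
- key_r (a joint): The same for the right square key (x = +40, y = -35 mm).
- stop (a joint): How far the mushroom stop button is down, m: 0 up. Head 40 mm across, top 98 mm above the table, at the console's left end (x = 5, y = 92 mm). To be left alone.
- tape: Bystander: roll of tape standing flat on the cabinet's roof towards its rear, 96 mm across, 48 mm high. Origin under its centre.
- carton: Bystander: small cardboard carton 90 x 65 x 45 mm on the cabinet's roof towards its rear. Origin under its centre.
- jar: Bystander: closed white jar 64 mm across, 85 mm high, on the table behind the console. Origin under its centre.
- tub: Bystander: open white tub 68 mm across, 85 mm high, on the table behind the console. Origin under its centre.
- squeegee: Bystander: wooden squeegee 150 mm long (its y), 28 mm high, lying on the table in front of the console. Origin under its wooden back.
- spatula: Bystander: spatula 280 mm long, 20 mm high, lying flat on the table along its x, off to the robot's right. Origin under its middle.

How it is judged (in metres and radians):
On the way, in this order (a step that is already met when the one before it is completed fails the run):
1. the drawer is fully shut, within 4 mm (value of joint drawer below 0.004 m), for 0.2 s.
2. both start buttons are held down together (each 6 mm or more) by the fingers, for 2.5 s without a break, with the drawer shut (value of joint each of start_l, start_r above 0.006 m and value of joint drawer below 0.006 m and contact force between the fingers and start_l above 0.3 N and contact force between the fingers and start_r above 0.3 N), for 2.5 s.
At the end, for the whole second after the job is handed in: The drawer is shut (within 6 mm), both start buttons are up again (within 1.5 mm), the square keys and the stop button are up (within 2 mm), and the bystanders stand within 25 mm of where they were (value of joint drawer below 0.006 m and value of joint each of start_l, start_r below 0.0015 m and value of joint each of key_l, key_r, stop below 0.002 m and distance of each of tape, carton, jar, tub, squeegee, spatula from where it was at the start of the episode below 0.025 m); the robot touches nothing.
It fails at once if one start button is pressed alone (one more than 5 mm down while the other is less than 1.5 mm down) ((value of joint start_l above 0.005 m and value of joint start_r below 0.0015 m) or (value of joint start_r above 0.005 m and value of joint start_l below 0.0015 m)).
It fails at once if a start button is pressed (over 3 mm) while the drawer is open (over 10 mm) (value of joint drawer above 0.01 m and value of joint any of start_l, start_r above 0.003 m).
It fails at once if a square key or the stop button is pressed (over 3 mm) (value of joint any of key_l, key_r, stop above 0.003 m).
It fails at once if a bystander (tape, carton, jar, tub, squeegee or spatula) is lifted, carried or knocked away (over 25 mm) (distance of any of tape, carton, jar, tub, squeegee, spatula from where it was at the start of the episode above 0.025 m).
It also fails if it takes over 58 s, if anything falls off the work surface, if the arm or the gripper's body presses on something with over 40 N, if the wrist force passes 120 N, or if a joint passes its speed limit or range.

## Working session

There is one attempt and no reset: what is moved stays moved. The work goes in short steps, Python scripts to look and compute and a tool call to move; the robot and the scene stay as the last step left them, time stands still between calls to the robot, and variables do not carry over. Pictures are saved under pics/ and viewed, at most 10 in all, crops included, and the job is handed in when it is done.

Besides the shell and the picture viewer there is one more tool, called after "Request:" by a JSON object that holds its "op" and its "data". apply_moves: Moves the arm, as the interface text tells. Scaled input: -1 to 1 covers 1000 mm each way for a shift and 90 degrees each way for a turn. Its arguments: {"type":"object","properties":{"targets":{"type":"array","items":{"type":"array","items":{"type":"number"}}},"newtons":{"type":"number"}},"required":["targets"]}

```bash
mkdir -p pics; cat > h.py <<'E'
import numpy as np, cv2
from plant import *
def shot(n,f):
    c=capture(n); cv2.imwrite('pics/'+f+'.png',c['frame'][:,:,::-1]); np.savez('pics/'+f,**c); return c
def pts(c):
    z=c['range_z'];K=c['camera_matrix'];T=c['T']
    v,u=np.mgrid[:z.shape[0],:z.shape[1]]
    P=np.stack([(u-K[0,2])/K[0,0]*z,(v-K[1,2])/K[1,1]*z,z],-1)
    return P@T[:3,:3].T+T[:3,3]
def ray(c,u,v,h):
    d=c['T'][:3,:3]@np.linalg.inv(c['camera_matrix'])@np.array([u,v,1.]);o=c['T'][:3,3]
    return o+d*(h-o[2])/d[2]
E
python3 - <<'E'
from h import *
s=get_state();print(s)
for n in('top','side'):
    c=shot(n,n+'0');print(c['T'].round(3),c['camera_matrix'])
E
```

```text
{'time_s': 0.0, 'joints': array([-5.95253288e+01,  2.05910845e+01,  6.34357025e-01, -2.01981208e-02,
       -7.01355406e+01, -1.65062935e+01]), 'qd': array([-0.06971014,  0.017805  , -0.01846552,  0.02671478, -0.01014039,
       -0.01420418]), 'joint_torque': array([ 8.43229445e-04, -5.82723391e+01,  2.93057603e+01,  6.99736610e+00,
        6.83259394e-03, -1.50262285e-04]), 'tcp_pos': array([ 0.16279819, -0.65460766,  0.2446308 ]), 'eef_rot': array([ 1.79906139e+02, -8.01274985e-03, -1.66038494e+02]), 'contact_force': array([-0.40306624,  0.02050351, -0.41417829]), 'moment': array([-0.03273491, -0.00345821, -0.01056157]), 'gripper_force': 0.0, 'gripper_width': 0.08780403993593061}
[[ 0.02  -0.983  0.185  0.369]
 [-1.    -0.021 -0.006 -0.074]
 [ 0.009 -0.185 -0.983  1.291]
 [ 0.     0.     0.     1.   ]] [[485.81749938   0.         279.58006453]
 [  0.         485.81749938 216.49931724]
 [  0.           0.           1.        ]]
[[-0.989 -0.121  0.089  0.448]
 [-0.149  0.717 -0.681  0.764]
 [ 0.019 -0.687 -0.727  0.996]
 [ 0.     0.     0.     1.   ]] [[454.41399291   0.         282.0900693 ]
 [  0.         454.41399291 203.12845117]
 [  0.           0.           1.        ]]
```

View pics/top0.png

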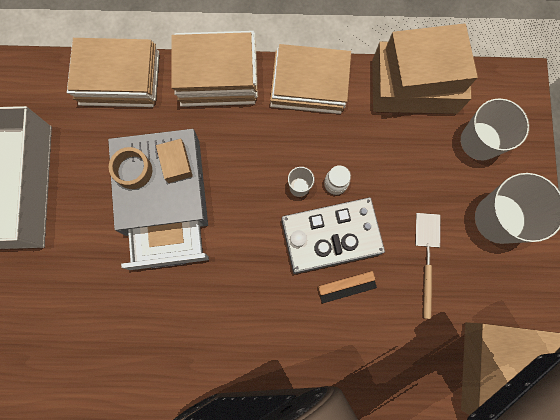

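View pics/side0.png

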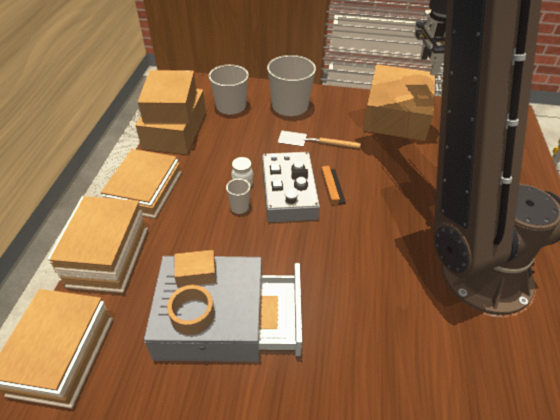

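Top: the drawer's front edge runs from about (122,267) to (207,257). The start buttons are at about (323,248) and (350,242), and the squeegee is at (348,287).

```bash
python3 - <<'E'
from h import *
c=dict(np.load('pics/top0.npz'));P=pts(c);Z=P[...,2]
def box(m,reg):
    q=np.zeros_like(m);y0,y1,x0,x1=reg;q[y0:y1,x0:x1]=m[y0:y1,x0:x1]
    return q
m=box(abs(Z-.1)<.006,(120,240,100,215))
r=cv2.minAreaRect(P[m][:,:2].astype(np.float32)*1000);print('roof',r,cv2.boxPoints(r).round(1).tolist(),np.median(Z[m]))
m=box((abs(Z-.083)<.008),(235,275,110,215))
q=P[m];r=cv2.minAreaRect(q[:,:2].astype(np.float32)*1000);print('drawer top',r,cv2.boxPoints(r).round(1).tolist(),len(q))
m=box((abs(Z-.06)<.004),(190,280,275,395))
r=cv2.minAreaRect(P[m][:,:2].astype(np.float32)*1000);print('console',r,np.median(Z[m]))
g=cv2.cvtColor(c['frame'],cv2.COLOR_RGB2GRAY)
crop=c['frame'][195:305,270:400];cv2.imwrite('pics/con0.png',cv2.resize(crop,None,fx=6,fy=5.4,interpolation=cv2.INTER_CUBIC)[:,:,::-1])
for u,v in((323,248),(350,242)):
    w=box(g<90,(v-14,v+15,u-13,u+13)); 
    l=box(g>150,(v-7,v+8,u-7,u+8)); n,L,S,C=cv2.connectedComponentsWithStats(l.astype(np.uint8))
    i=1+S[1:,4].argmax();print('btn',C[i],S[i],ray(c,*C[i],.08))
m=box((Z>.012)&(Z<.05),(265,305,310,385));r=cv2.minAreaRect(P[m][:,:2].astype(np.float32)*1000);print('sq',r)
E
```

```text
roof ((685.878662109375, 237.70884704589844), (241.57313537597656, 220.69891357421875), 8.48405647277832) [[550.0999755859375, 329.0], [582.7000122070312, 110.69999694824219], [821.5999755859375, 146.39999389648438], [789.0999755859375, 364.70001220703125]] 0.09929353738336855
drawer top ((480.2774963378906, 207.23269653320312), (13.128313064575195, 207.63494873046875), 8.587268829345703) [[458.29998779296875, 308.8999938964844], [489.29998779296875, 103.5999984741211], [502.29998779296875, 105.5999984741211], [471.29998779296875, 310.8999938964844]] 432
console ((588.061279296875, -211.12464904785156), (208.44264221191406, 237.9116973876953), 13.325912475585938) 0.05906338331208394
btn [323.15730337 246.71910112] [318 242  11  11  89] [ 0.52211974 -0.19179517  0.08      ]
btn [350.3372093 240.6744186] [345 236  11  11  86] [ 0.53885787 -0.26020191  0.08      ]
sq ((444.6280517578125, -248.6214599609375), (85.50643157958984, 162.92889404296875), 10.438199996948242)
```

View pics/con0.png

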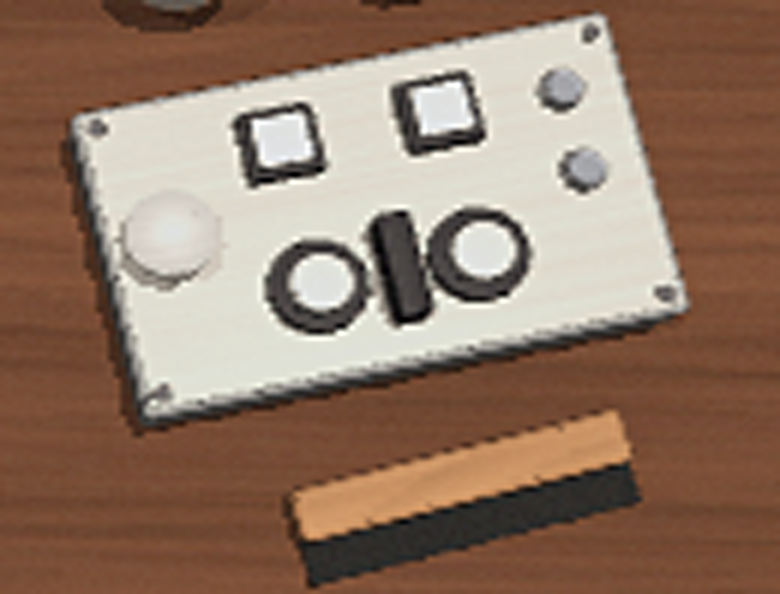

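Request:
{"op": "apply_moves", "data": {"targets": [[0.6, -0.0287, 0.0223, 0, 0, 0, 0], [0.6, -0.0287, 0.0223, 0, 0, 0, 0], [0.6, -0.0287, 0.0223, 0, 0, 0, 0], [0.6, -0.0287, 0.0223, 0, 0, 0, 0], [0.6, -0.0287, 0.0223, 0, 0, 0, 0], [0.6, -0.0287, 0.0223, 0, 0, 0, 0], [0.6, -0.0287, 0.0223, 0, 0, 0, 0], [0.6, -0.0287, 0.0223, 0, 0, 0, 0], [0.6, -0.0287, 0.0223, 0, 0, 0, 0], [0.6, -0.0287, 0.0223, 0, 0, 0, 0], [0.6, -0.0287, 0.0223, 0, 0, 0, 0], [0.6, -0.0287, 0.0223, 0, 0, 0, 0], [0.6, -0.0287, 0.0223, 0, 0, 0, 0], [0.6, -0.0287, 0.0223, 0, 0, 0, 0], [0.6, -0.0287, 0.0223, 0, 0, 0, 0], [0.6, 0, 0, 0, 0, 0, 0], [0.6, 0, 0, 0, 0, 0, 0.061], [0.6, 0, 0, 0, 0, 0, 0]]}}

```text
time_s: 1.6
tcp_pos: [0.5001, -0.2257, 0.2451]
eef_rot: [180.0, -0.1, -171.7]
contact_force: [0.3, -0.6, 0.1]
gripper_width: 0.0525
gripper_force: 0.0
```

```bash
python3 - <<'E'
from h import *
c=shot('wrist','w1');s=get_state();print(s['tcp_pos'],s['eef_rot'],s['joints'],s['contact_force'],s['gripper_width']);print(c['T'].round(3))
K=c['camera_matrix'];T=np.linalg.inv(c['T'])
for p in((.5221,-.1918,.08),(.5389,-.2602,.08)):
    q=K@(T[:3,:3]@p+T[:3,3]);print(q[:2]/q[2])
E
```

```text
[ 0.49987045 -0.22612216  0.24518322] [ 1.79982231e+02 -3.95154789e-02 -1.71428516e+02] [-3.88384023e+00  8.70851362e+00 -1.53791308e+01 -9.66677486e-03
 -6.59547737e+01 -7.75407395e+01] [0.76741203 0.58635729 0.01237629] 0.05242169256358136
[[-0.145  0.958  0.247  0.435]
 [ 0.989  0.141  0.036 -0.235]
 [-0.     0.25  -0.968  0.385]
 [ 0.     0.     0.     1.   ]]
[317.14838663 227.19940146]
[239.49878446 234.27188263]
```

View pics/w1.png

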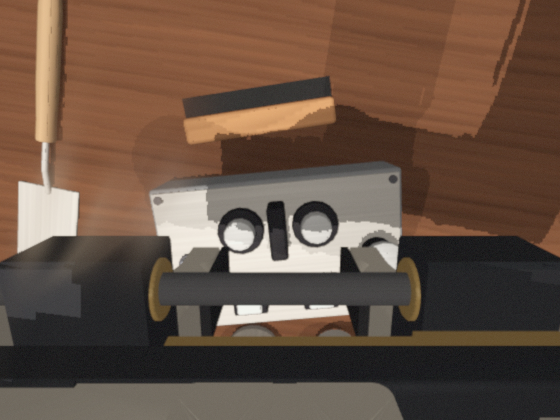

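The wrist view shows the buttons at (317,223) and (240,235), within a few pixels of where my estimate predicted. Next I go to the drawer.

Request:
{"op": "apply_moves", "data": {"targets": [[0.6, 0.0005, 0.036, 0, 0, 0, 0], [0.6, 0.0005, 0.036, 0, 0, 0, 0], [0.6, 0.0005, 0.036, 0, 0, 0, 0], [0.6, 0.0005, 0.036, 0, 0, 0, 0], [0.6, 0.0005, 0.036, 0, 0, 0, 0], [0.6, 0.0005, 0.036, 0, 0, 0, 0], [0.6, 0.0005, 0.036, 0, 0, 0, 0], [0.6, 0.0005, 0.036, 0, 0, 0, 0], [0.6, 0.0005, 0.036, 0, 0, 0, 0], [0.6, 0.0005, 0.036, 0, 0, 0, 0], [0.6, 0.0005, 0.036, 0, 0, 0, 0], [0.6, 0.0005, 0.036, 0, 0, 0, 0], [0.6, 0, 0, 0.036, 0, 0, 0], [0.6, 0, 0, 0.036, 0, 0, 0], [0.6, 0, 0, 0.036, 0, 0, 0], [0.6, 0, 0, 0.036, 0, 0, 0], [0.6, 0, 0, 0.035, 0, 0, 0], [0.6, 0, 0, 0, 0, 0, 0], [0.6, 0, 0, 0, 0, 0, 0]]}}

```text
time_s: 3.23
tcp_pos: [0.4298, 0.1986, 0.0658]
eef_rot: [-179.8, -0.2, -171.4]
contact_force: [0.9, 0.5, 0.6]
gripper_width: 0.0528
gripper_force: 0.0
```

```bash
python3 - <<'E'
from h import *
s=get_state();print(s['tcp_pos'],s['eef_rot'],s['contact_force'])
c=shot('side','s2');cv2.imwrite('pics/s2c.png',cv2.resize(c['frame'][230:390,140:400],None,fx=3,fy=3)[:,:,::-1])
E
```

```text
[0.42977024 0.19858817 0.0658019 ] [-179.82515424   -0.1886656  -171.44704295] [0.93184507 0.49949651 0.63480937]
```

View pics/s2c.png

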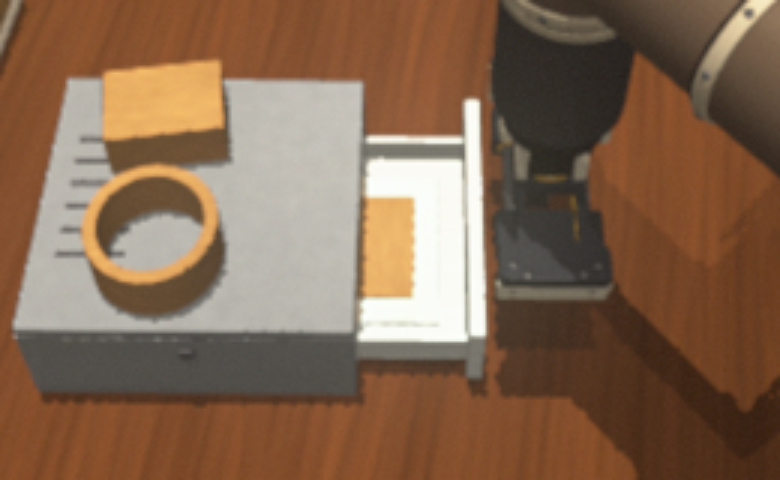

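The crop shows the fingers just in front of the drawer face (face at about x=475, gripper at about x=500), with the gripper body above it. Pushing now.

Request:
{"op": "apply_moves", "data": {"targets": [[0.6, -0.01, 0, 0, 0, 0, 0], [0.6, -0.01, 0, 0, 0, 0, 0], [0.6, -0.01, 0, 0, 0, 0, 0], [0.6, -0.01, 0, 0, 0, 0, 0], [0.6, -0.01, 0, 0, 0, 0, 0], [0.6, -0.01, 0, 0, 0, 0, 0], [0.6, -0.01, 0, 0, 0, 0, 0], [0.6, -0.01, 0, 0, 0, 0, 0], [0.6, -0.01, 0, 0, 0, 0, 0], [0.6, -0.01, 0, 0, 0, 0, 0], [0.6, -0.003, 0, 0, 0, 0, 0], [0.6, -0.003, 0, 0, 0, 0, 0], [0.6, -0.003, 0, 0, 0, 0, 0], [0.6, -0.002, 0, 0, 0, 0, 0], [0.6, -0.002, 0, 0, 0, 0, 0], [0.6, 0, 0, 0, 0, 0, 0]]}}

```text
time_s: 4.62
tcp_pos: [0.5421, 0.2165, 0.0663]
eef_rot: [-180.0, -0.0, -171.5]
contact_force: [-1.6, -0.4, -0.9]
gripper_width: 0.0529
gripper_force: 0.8
```

Request:
{"op": "apply_moves", "data": {"targets": [[0.6, -0.001, 0, 0, 0, 0, 0], [0.6, -0.001, 0, 0, 0, 0, 0], [0.6, -0.001, 0, 0, 0, 0, 0], [0.6, 0, 0, 0, 0, 0, 0]]}}

```text
time_s: 4.95
tcp_pos: [0.5447, 0.2169, 0.0664]
eef_rot: [-180.0, -0.0, -171.5]
contact_force: [-3.9, 1.0, -2.4]
gripper_width: 0.0523
gripper_force: 2.0
```

Request:
{"op": "apply_moves", "data": {"targets": [[0.6, -0.001, 0, 0, 0, 0, 0], [0.6, -0.001, 0, 0, 0, 0, 0], [0.6, -0.001, 0, 0, 0, 0, 0], [0.6, 0, 0, 0, 0, 0, 0]]}}

```text
time_s: 5.28
tcp_pos: [0.5448, 0.2168, 0.0664]
eef_rot: [-180.0, -0.3, -171.5]
contact_force: [-19.0, 2.2, 9.2]
gripper_width: 0.0528
gripper_force: 9.1
```

```bash
python3 - <<'E'
from h import *
c=shot('side','s3');P=pts(c);Z=P[...,2]
print(get_state()['contact_force'])
x=np.array([.989,.148]);o=np.array([.5664,.2199])
d=(P[...,:2]-o)@x; w=(P[...,:2]-o)@np.array([-.148,.989])
for h in(.03,.04,.05,.06,.07,.08,.085):
    m=(abs(Z-h)<.004)&(abs(w)<.1)&(abs(d)<.12);print(h,m.sum(),np.percentile(d[m],[2,50]).round(4) if m.any() else '')
m=(abs(Z-.1)<.003)&(abs(w)<.1)&(abs(d)<.1);print('roof',np.percentile(d[m],[1,5]))
cv2.imwrite('pics/s3c.png',cv2.resize(c['frame'][230:390,140:400],None,fx=3,fy=3)[:,:,::-1])
E
```

```text
[-17.73171377   3.35492797   8.82732272]
0.03 3 [-0.0145 -0.0136]
0.04 3 [-0.0136 -0.0136]
0.05 13 [-0.0336 -0.0223]
0.06 17 [-0.0341 -0.0223]
0.07 4 [-0.0307 -0.0136]
0.08 46 [-0.0135 -0.0082]
0.085 77 [-0.0133 -0.0075]
roof [0.00696974 0.01736834]
```

View pics/s3c.png

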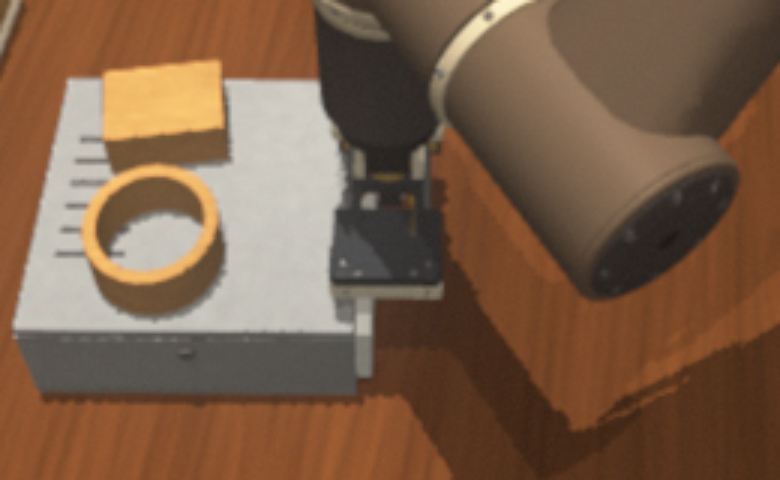

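The drawer is against its stop: the force rose to 19 N and the face is about 13 mm before the cabinet edge. The picture shows it flush. Backing off and going to the console.

Request:
{"op": "apply_moves", "data": {"targets": [[0.6, 0, 0, 0, 0, 0, 0], [0.6, 0.01, 0, 0, 0, 0, 0], [0.6, 0.02, 0, 0, 0, 0, 0], [0.6, 0.02, 0, 0, 0, 0, 0], [0.6, 0.02, 0, 0, 0, 0, 0], [0.6, 0, 0, -0.036, 0, 0, 0], [0.6, 0, 0, -0.036, 0, 0, 0], [0.6, 0, 0, -0.036, 0, 0, 0], [0.6, 0, 0, -0.036, 0, 0, 0], [0.6, 0, 0, -0.036, 0, 0, 0], [0.6, 0, 0, 0, 0, 0, -0.058], [0.6, 0, 0, 0, 0, 0, 0], [0.6, 0, 0, 0, 0, 0, 0]]}}

```text
time_s: 6.42
tcp_pos: [0.4791, 0.2072, 0.2472]
eef_rot: [179.9, 0.1, -166.4]
contact_force: [1.2, 0.4, -0.4]
gripper_width: 0.0523
gripper_force: 0.0
```

Request:
{"op": "apply_moves", "data": {"targets": [[0.6, 0.0044, -0.0361, 0, 0, 0, 0], [0.6, 0.0044, -0.0361, 0, 0, 0, 0], [0.6, 0.0044, -0.0361, 0, 0, 0, 0], [0.6, 0.0044, -0.0361, 0, 0, 0, 0], [0.6, 0.0044, -0.0361, 0, 0, 0, 0], [0.6, 0.0044, -0.0361, 0, 0, 0, 0], [0.6, 0.0044, -0.0361, 0, 0, 0, 0], [0.6, 0.0044, -0.0361, 0, 0, 0, 0], [0.6, 0.0044, -0.0361, 0, 0, 0, 0], [0.6, 0.0044, -0.0361, 0, 0, 0, 0], [0.6, 0.0044, -0.0361, 0, 0, 0, 0], [0.6, 0.0044, -0.0361, 0, 0, 0, 0], [0.6, 0, 0, 0.03, 0, 0, 0], [0.6, 0, 0, 0.03, 0, 0, 0], [0.6, 0, 0, 0.03, 0, 0, 0], [0.6, 0, 0, 0, 0, 0, 0], [0.6, 0, 0, 0, 0, 0, 0]]}}

```text
time_s: 7.83
tcp_pos: [0.5288, -0.2264, 0.1547]
eef_rot: [179.9, -0.3, -166.4]
contact_force: [0.4, -0.3, 0.8]
gripper_width: 0.0524
gripper_force: 0.0
```

```bash
python3 - <<'E'
from h import *
s=get_state();print(s['tcp_pos'],s['eef_rot'],s['contact_force'],s['gripper_width'])
c=shot('wrist','w4')
t=shot('top','t4');P=pts(t);Z=P[...,2]
x=np.array([.989,.148]);o=np.array([.5664,.2199]);d=(P[...,:2]-o)@x; w=(P[...,:2]-o)@np.array([-.148,.989])
m=(abs(Z-.083)<.008)&(abs(w)<.1)&(abs(d)<.12);print('face',np.percentile(d[m],[2,50]))
E
```

```text
[ 0.52879095 -0.2264344   0.15473598] [ 179.93531415   -0.28079128 -166.39754   ] [ 0.36688649 -0.25934771  0.84819527] 0.05237478575690557
face [-0.01127635 -0.00521052]
```

View pics/w4.png

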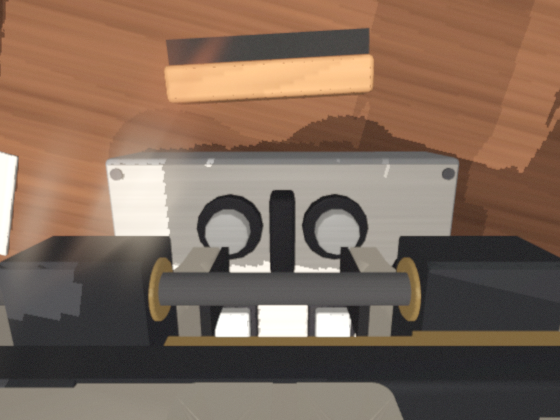

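The wrist view shows the console square to the tool. The caps are at about (227,230) and (335,230), the saddle is at x=282, and the fingers straddle it. One ray check before pressing.

```bash
python3 - <<'E'
from h import *
c=dict(np.load('pics/w4.npz'));p=np.array([.5288,-.2264]);a=np.radians(-166.3)
X=np.array([np.cos(a),np.sin(a)]);Y=np.array([np.sin(a),-np.cos(a)])
def t(n,u,v,h):
    q=ray(c,u,v,h)[:2];print(n,q.round(4),'tool mm',((q-p)@X*1000).round(1),((q-p)@Y*1000).round(1))
g=cv2.cvtColor(c['frame'],cv2.COLOR_RGB2GRAY)
for u in(229,335):
    k=g[185:245,u-38:u+38];col=np.where((k<60).any(0))[0];rows=np.where(k[:,38]<60)[0];print(u-38+col[[0,-1]],185+rows[0])
t('colL near',229,195,.072);t('colR near',335,195,.072)
t('colL',229,230,.072);t('colR',335,230,.072);t('saddle',282.5,200,.09)
for u in(203,228,342,366):t('tip',u,248,.136)
E
```

```text
[197 262] 195
[303 366] 195
colL near [ 0.5174 -0.2651] tool mm 20.3 -34.8
colR near [ 0.5013 -0.1989] tool mm 20.2 33.2
colL [ 0.5404 -0.2604] tool mm -3.2 -35.8
colR [ 0.524  -0.1926] tool mm -3.3 34.0
saddle [ 0.5086 -0.2318] tool mm 20.9 -0.4
tip [ 0.5305 -0.2652] tool mm 7.6 -38.1
tip [ 0.5277 -0.2536] tool mm 7.6 -26.2
tip [ 0.5149 -0.201 ] tool mm 7.5 28.0
tip [ 0.5122 -0.1899] tool mm 7.5 39.4
```

Request:
{"op": "apply_moves", "data": {"targets": [[0.6, -0.002, -0.0005, 0.02, 0, 0, 0], [0.6, 0, 0, 0.02, 0, 0, 0], [0.6, 0, 0, 0.01, 0, 0, 0], [0.6, 0, 0, 0, 0, 0, 0], [0.6, 0, 0, 0.002, 0, 0, 0], [0.6, 0, 0, 0.002, 0, 0, 0], [0.6, 0, 0, 0.002, 0, 0, 0], [0.6, 0, 0, 0.001, 0, 0, 0], [0.6, 0, 0, 0, 0, 0, 0], [0.6, 0, 0, 0, 0, 0, 0]]}}

```text
time_s: 8.77
tcp_pos: [0.5332, -0.2264, 0.1006]
eef_rot: [-179.9, 0.1, -166.3]
contact_force: [1.4, 0.3, 5.2]
gripper_width: 0.0528
gripper_force: 2.5
```

Request:
{"op": "apply_moves", "data": {"targets": [[0.6, 0, 0, 0.001, 0, 0, 0], [0.6, 0, 0, 0.001, 0, 0, 0], [0.6, 0, 0, 0.001, 0, 0, 0], [0.6, 0, 0, 0.001, 0, 0, 0], [0.6, 0, 0, 0.001, 0, 0, 0], [0.6, 0, 0, 0, 0, 0, 0]]}}

```text
time_s: 9.27
tcp_pos: [0.5332, -0.2264, 0.0957]
eef_rot: [-179.9, 0.1, -166.3]
contact_force: [0.9, 0.9, 9.7]
gripper_width: 0.0524
gripper_force: 4.6
```

Request:
{"op": "apply_moves", "data": {"targets": [[0.6, 0, 0, 0.001, 0, 0, 0], [0.6, 0, 0, 0.001, 0, 0, 0], [0.6, 0, 0, 0.001, 0, 0, 0], [0.6, 0, 0, 0.0005, 0, 0, 0], [0.6, 0, 0, 0, 0, 0, 0]]}}

```text
time_s: 9.68
tcp_pos: [0.5333, -0.2265, 0.095]
eef_rot: [-179.9, 0.2, -166.2]
contact_force: [-7.0, 5.9, 31.8]
gripper_width: 0.0527
gripper_force: 15.8
```

The force jumped to 32 N at the stop, after about 10 N of spring force, so both buttons are down. Holding.

Request:
{"op": "apply_moves", "data": {"targets": [[0.6, 0, 0, 0, 0, 0, 0], [0.6, 0, 0, 0, 0, 0, 0], [0.6, 0, 0, 0, 0, 0, 0], [0.6, 0, 0, 0, 0, 0, 0], [0.6, 0, 0, 0, 0, 0, 0], [0.6, 0, 0, 0, 0, 0, 0], [0.6, 0, 0, 0, 0, 0, 0], [0.6, 0, 0, 0, 0, 0, 0], [0.6, 0, 0, 0, 0, 0, 0], [0.6, 0, 0, 0, 0, 0, 0], [0.6, 0, 0, 0, 0, 0, 0], [0.6, 0, 0, 0, 0, 0, 0], [0.6, 0, 0, 0, 0, 0, 0], [0.6, 0, 0, 0, 0, 0, 0], [0.6, 0, 0, 0, 0, 0, 0], [0.6, 0, 0, 0, 0, 0, 0], [0.6, 0, 0, 0, 0, 0, 0], [0.6, 0, 0, 0, 0, 0, 0], [0.6, 0, 0, 0, 0, 0, 0], [0.6, 0, 0, 0, 0, 0, 0]]}}

```text
time_s: 11.35
tcp_pos: [0.5333, -0.2265, 0.095]
eef_rot: [-179.9, 0.2, -166.2]
contact_force: [-6.4, 7.3, 31.9]
gripper_width: 0.0524
gripper_force: 15.8
```

```bash
python3 - <<'E'
from h import *
s=get_state();print(s['tcp_pos'],s['contact_force'],s['moment'])
c=shot('wrist','w5')
cv2.imwrite('pics/w5c.png',cv2.resize(c['frame'][130:300,140:430],None,fx=2.6,fy=2.6)[:,:,::-1])
E
```

```text
[ 0.53330676 -0.22645914  0.09496594] [-6.42533231  7.2606656  31.8574137 ] [ 2.58681711  2.82813938 -0.1088693 ]
```

View pics/w5c.png

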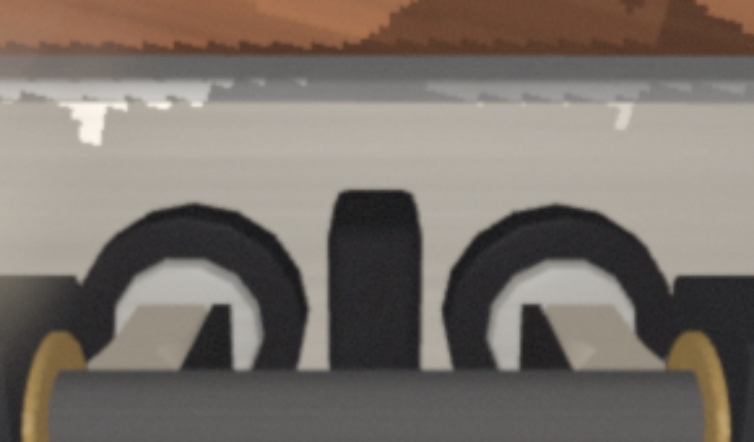

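Both fingertips sit on their caps, symmetric about the saddle. The travel from z=0.103 to 0.095 m (8 mm) and the roughly 10 N of spring force match both buttons being fully down. I hold longer, then release.

Request:
{"op": "apply_moves", "data": {"targets": [[0.6, 0, 0, 0, 0, 0, 0], [0.6, 0, 0, 0, 0, 0, 0], [0.6, 0, 0, 0, 0, 0, 0], [0.6, 0, 0, 0, 0, 0, 0], [0.6, 0, 0, 0, 0, 0, 0], [0.6, 0, 0, 0, 0, 0, 0], [0.6, 0, 0, 0, 0, 0, 0], [0.6, 0, 0, 0, 0, 0, 0], [0.6, 0, 0, 0, 0, 0, 0], [0.6, 0, 0, 0, 0, 0, 0], [0.6, 0, 0, 0, 0, 0, 0], [0.6, 0, 0, 0, 0, 0, 0], [0.6, 0, 0, 0, 0, 0, 0], [0.6, 0, 0, 0, 0, 0, 0], [0.6, 0, 0, 0, 0, 0, 0], [0.6, 0, 0, 0, 0, 0, 0], [0.6, 0, 0, 0, 0, 0, 0], [0.6, 0, 0, 0, 0, 0, 0], [0.6, 0, 0, 0, 0, 0, 0], [0.6, 0, 0, 0, 0, 0, 0]]}}

```text
time_s: 13.07
tcp_pos: [0.5333, -0.2265, 0.095]
eef_rot: [-179.9, 0.2, -166.2]
contact_force: [-7.0, 6.3, 31.1]
gripper_width: 0.0524
gripper_force: 15.8
```

Request:
{"op": "apply_moves", "data": {"targets": [[0.6, 0, 0, -0.001, 0, 0, 0], [0.6, 0, 0, -0.001, 0, 0, 0], [0.6, 0, 0, -0.002, 0, 0, 0], [0.6, 0, 0, -0.002, 0, 0, 0], [0.6, 0, 0, -0.002, 0, 0, 0], [0.6, 0, 0, -0.002, 0, 0, 0], [0.6, 0, 0, -0.004, 0, 0, 0], [0.6, 0, 0, -0.01, 0, 0, 0], [0.6, 0, 0, -0.03, 0, 0, 0], [0.6, 0, 0, -0.03, 0, 0, 0], [0.6, 0, 0, -0.03, 0, 0, 0], [0.6, 0, 0, -0.03, 0, 0, 0], [0.6, 0, 0, 0, 0, 0, 0], [0.6, 0, 0, 0, 0, 0, 0], [0.6, 0, 0, 0, 0, 0, 0], [0.6, 0, 0, 0, 0, 0, 0]]}}

```text
time_s: 14.4
tcp_pos: [0.5312, -0.2261, 0.2339]
eef_rot: [179.9, -0.1, -166.3]
contact_force: [-0.4, 0.0, 0.1]
gripper_width: 0.0524
gripper_force: 0.0
```

```bash
python3 - <<'E'
from h import *
s=get_state();print(s['time_s'],s['tcp_pos'],s['contact_force'])
c=shot('side','s6');cv2.imwrite('pics/s6c.png',cv2.resize(c['frame'][100:400,140:400],None,fx=2,fy=2)[:,:,::-1])
E
```

```text
14.4 [ 0.53117198 -0.2261162   0.23392983] [-0.41996463  0.02249593  0.09521617]
```

View pics/s6c.png

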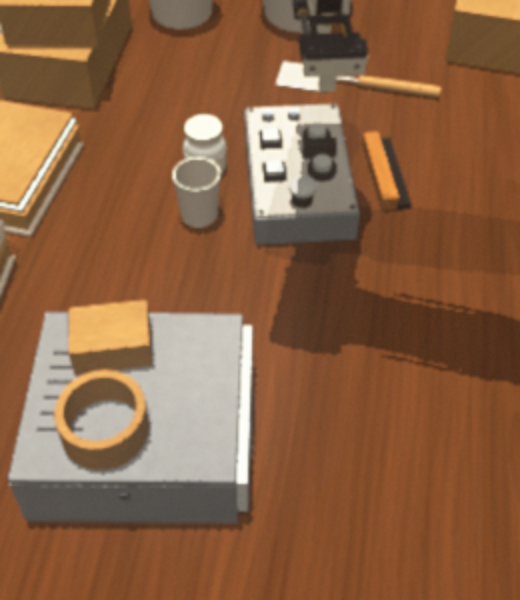

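The picture shows the drawer shut, nothing disturbed and the arm clear. Handing in.

```bash
python3 -c "
from plant import close_job;print(close_job())"
```

```text
the job is handed in; nothing more can be done
None
```

I pushed the drawer shut, held both start buttons down together for about 3.4 s, released them and handed the job in at about 14.4 s; the judge returned no verdict, so a pass is not confirmed.

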